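# Load the sample carrier into the bench reader

## Robot

A 6-joint arm with a two-finger parallel gripper is mounted at the origin on the work surface. World frame = base frame: x ahead of the robot, y to its left, z up, the work surface at z = 0. Lengths are in m, angles in rad, forces in N, time in s.
With the tool pointing down it reaches from about 0.425 to 0.95 m from the base axis. Payload 3.5 kg.
Tool frame: the origin (TCP) lies midway between the tips of the shut fingers; the grasp point (between the pads) lies env.grip_point_offset behind it (env.grip_point_offset is the distance from the TCP to the grasp point, in m); z points along the fingers, y is the line along which they close (so a half turn about z gives the same grasp; the last joint's range is limited). The gripper opens to 85 mm and grips with 20 to 120 N. Pads are 22 mm wide; open, the fingers measure 114 mm over their backs; the gripper's body (76 mm by 85 mm) begins 54 mm behind the grasp point. The pads swing forward as they close: fully open they stand 13 mm farther back than shut.
Start: joints at [1.145, 0.286, 1.577, -0, 1.279, -0.15], TCP at [0.184, 0.649, 0.231] pointing down, gripper open.
Joint ranges: [-2.77, 2.77], [-0.9, 2.22], [0.21, 2.48], [-1.53, 4.67], [0.24, 2.81], [-2.84, 2.84]. Speed limits (rad/s): [2.79, 2.79, 3.14, 3.14, 3.14, 3.14].

## Interface

Orientations are given as a unit quaternion [w, x, y, z].
In Python, from workcell import env gives the robot as it stands. The module is installed in compiled form; this text tells all that it offers. Calls block until the motion is done:
- env.move_to(position, orientation): joint-space move of the TCP to a pose.
- env.line_to(position, frame=None, feed=0.15): straight line of the TCP; frame=None keeps the orientation; feed is the mean speed in m/s.
- env.goto_joints(angles): joint-space move.
- env.command_gripper(opening): finger opening in m; the grip force is fixed at half the most; returns when the fingers have stopped.
- env.wait(seconds).
- env.solve_ik(position, orientation): joint angles nearest the present ones, or None.
- env.camera(name): name is "scene" or "top" or "wrist"; returns the picture (420x560x3 uint8, red, green, blue); there is no depth.
- env.calibration(name): a dict with "mtx" (3x3 intrinsics, pixels), "rvec" (rotation vector, rad) and "tvec" (3), from world to camera coordinates, as OpenCV has them. Camera axes: x right, y down, z forward; pixel columns grow to the right and rows downward; lengths in m; the calibration is good to about 2 mm. A picture is of the moment at which its call begins: read the wrist's pose just before it. calibration takes no time and is no camera call; for the wrist camera it gives the pose at the moment of the call.
A pose or a line that the arm cannot do raises env.MotionError and nothing moves.
- env.finish_job(): hands the job in; it is judged then, once.
Trained networks look in the newest picture that a camera, given by its name, has taken for a name from the list of things; names that differ only in an ending like _2 or _b are one class to them, and where a whole thing is asked for, a point or a joint stands for the part that bears it (a point fixed in the world has none). Each returns a list of dicts, best first, with "p" (0 to 1); they miss things now and then, are a little off and sometimes report something else, mostly with a low value. They report only what shows in the picture. A call takes as long as a camera call.
- env.trace(label, camera): "region" (420x560 bool, what is visible of it) and "at" ([column, row] in pixels, amid what is visible of it).
Readings, each from a call of its own:
- env.get_time(): time.
- env.get_joints(): joint angles.
- env.get_joint_vel(): joint speeds.
- env.get_joint_torque(): joint torques, N m.
- env.get_tool_pos(): TCP position.
- env.get_tool_rot(): TCP orientation.
- env.get_wrist_force(): force on the tool from outside, world axes, zero at the start.
- env.get_ft_torque(): the same for the moment, N m.
- env.get_grip_width(): finger opening in m.
- env.get_grasp_force(): force on a finger pad.
Only numpy, scipy, OpenCV 4.12 (cv2) and the standard library are available. Lean on these libraries where they do the work, as an engineer would, in place of code of your own. Each camera call takes 0.05 s, during which the arm holds its last target. There are 200 camera calls.

## Task

Load the carrier of red-capped vials into the bench reader: slide it, vials first, along the bay until it is fully home, past the orange spring catch, until the catch clicks out behind it. Let go of it there, and leave the carrier of white-capped vials where it is.

Things in the scene. Friction and masses are not known exactly. Their poses are not given: they have to be found in the camera images.
- red_carrier: Blue block 110 x 56 x 22 mm (x, y, z), 0.2 kg, lying on the bench left or right of the reader; origin: centre of underside, x to its front. Front half: 4 fixed red-capped vials, tops 46 mm up. Rear half: upright grey grip block centred at x -37, y 0, 26 (x) x 24 mm (y), 22 to 66 mm up: pinch it along y, about 46 mm up (fingertips then clear bay walls).
- white_carrier: The same carrier with white-capped vials, on the other side of the reader. To be left where it is. Same size and axes.
- bay_home (a point): White fixed reader. Point on bay floor (5 mm steel plate, 96 wide, from x -235 mm) where the carrier's origin lies when home; x = slide-in direction. In mm: open channel 64 wide, walls 19 high, from x -92; flares to 88 at -112; from x 0 a tunnel 55 high in casing 69 high, 220 wide. Home: origin x -4 (held by catch) to +3 (rigid stop). Origin at x -170: on plate, just outside the mouth.
- catch (a joint): Orange spring catch in the bay's left (+y) wall; m, 0 = sprung out (rest, tip 15 mm inside wall), 0.020 = pushed fully aside. Ramp at x -97 to -65 mm of bay_home, rear face at -59. The sliding carrier pushes it aside (2 to 9 N of push) and it springs out behind the carrier's rear face at home. Housing top 24 mm above plate.

How it is judged:
On the way:
1. the red-capped carrier, on its way into the bay, has pushed the spring catch aside (value of joint catch above 0.004 m and x of red_carrier in the frame of bay_home between -0.14 and -0.005 m and y of red_carrier in the frame of bay_home between -0.02 and 0.02 m), for 0.1 s.
At the end, for the whole second after the job is handed in: The red-capped carrier lies flat in the bay at rest, within 8 mm of its home position along the bay, 10 mm across and 6 mm in height, aligned within 10 degrees, with the catch sprung out (within 3 mm of its rest) behind it; the white-capped carrier is within 30 mm of where it started (x of red_carrier in the frame of bay_home between -0.008 and 0.008 m and y of red_carrier in the frame of bay_home between -0.01 and 0.01 m and z of red_carrier in the frame of bay_home between -0.005 and 0.006 m and angle between the x axis of red_carrier and the x axis of bay_home, either way round below 0.17 rad and angle between red_carrier's own z axis and vertical below 0.1 rad and value of joint catch below 0.003 m and linear speed of red_carrier below 0.02 m/s and distance of white_carrier from where it was at the start of the episode below 0.03 m); the robot touches nothing.
It fails at once if the white-capped carrier is moved by more than 30 mm (distance of white_carrier from where it was at the start of the episode above 0.03 m).
It also fails if it takes over 43 s, if anything falls off the work surface, if the arm or the gripper's body presses on something with over 40 N, if the wrist force passes 120 N, or if a joint passes its speed limit or range.

## Working session

There is one attempt and no reset: what is moved stays moved. The work goes in short steps, each a Python script; the robot and the scene stay as the last script left them, time stands still between calls to the robot, and variables do not carry over. Pictures are saved under pics/ and viewed, at most 10 in all, crops included, and the job is handed in when it is done.

```bash
mkdir -p pics
python3 - <<'E'
from workcell import env
import cv2,numpy as np
for c in("top","scene"):
    im=env.camera(c);cv2.imwrite(f"pics/{c}.png",im[:,:,::-1]);k=env.calibration(c)
    print(c,k)
    for n in("red_carrier","white_carrier","catch"):
        for d in env.trace(n,c)[:2]: print(n,d["p"],d["at"],d["region"].sum())
print(env.get_time(),env.grip_point_offset,env.get_tool_rot())
E
```

```text
top {'mtx': array([[402.92693597,   0.        , 276.07962566],
       [  0.        , 402.92693597, 208.43746102],
       [  0.        ,   0.        ,   1.        ]]), 'rvec': array([ 2.12689958, -2.10842439,  0.21365855]), 'tvec': array([-0.00861898,  0.58462253,  0.79341678])}
red_carrier 0.84 [399.2, 268.8] 1522
white_carrier 0.69 [128.2, 256.9] 1453
scene {'mtx': array([[422.26776007,   0.        , 275.68452768],
       [  0.        , 422.26776007, 213.24760612],
       [  0.        ,   0.        ,   1.        ]]), 'rvec': array([ 2.51327536,  0.60850177, -0.17909746]), 'tvec': array([-0.51860113, -0.19688865,  1.1537921 ])}
red_carrier 0.73 [166.5, 296.2] 1466
white_carrier 0.73 [296.0, 120.4] 950
catch 0.69 [297.3, 220.4] 141
0.4 0.0187 [-4.46886702e-05  1.37440178e-01  9.90510059e-01 -1.38779990e-04]
```

View pics/top.png

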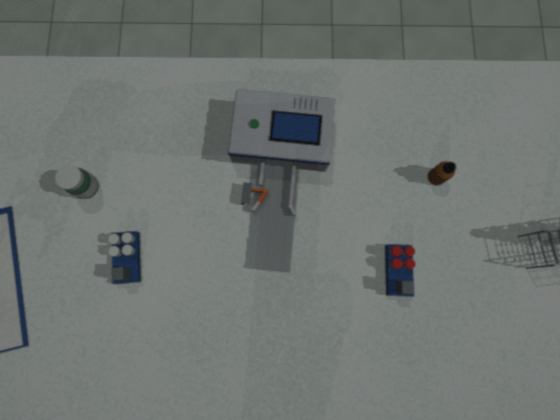

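View pics/scene.png

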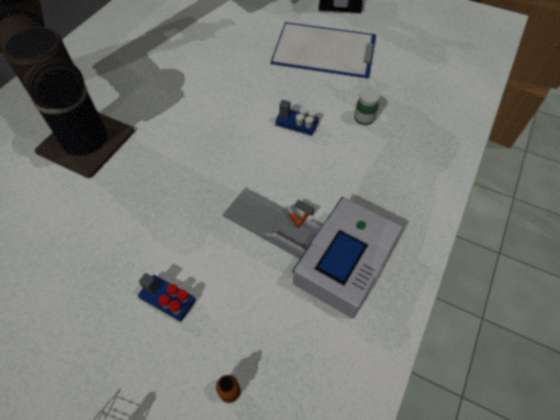

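The top view shows the reader with its plate end at about (246,269)–(289,272), the catch at (260,194), the red carrier at (399,269) and the white one at (126,257). I'll enlarge it to get corner positions.

Run:
```python
import cv2,numpy as np
im=cv2.imread("pics/top.png")
a=cv2.resize(im[80:280,220:345],None,fx=3,fy=3,interpolation=cv2.INTER_CUBIC)
b=cv2.resize(im[230:310,370:430],None,fx=6,fy=6,interpolation=cv2.INTER_CUBIC)
o=np.zeros((600,375+360,3),np.uint8);o[:,:375]=a;o[:480,375:]=b
o=cv2.convertScaleAbs(o,alpha=1.5)
cv2.imwrite("pics/crop.png",o)
```

```text
(no output)
```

View pics/crop.png

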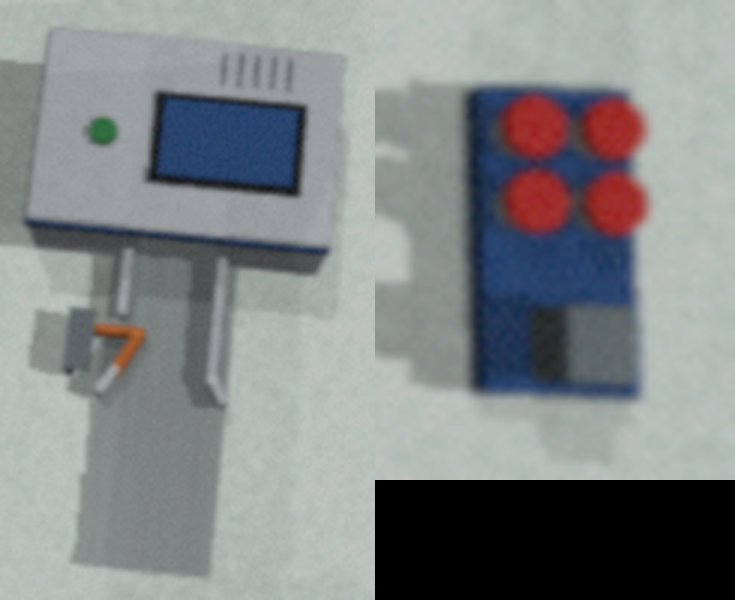

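The crop shows the casing front edge (28,221)–(327,248), the plate end (73,563)–(210,577), and the carrier front facing up the image with its grip block at (567–637, 306–382). I'll fit poses to these.

```bash
cat > h.py <<'E'
import cv2,numpy as np
from scipy.optimize import least_squares
from scipy.spatial.transform import Rotation as R
def proj(P,k): return cv2.projectPoints(np.array(P,float),k["rvec"],k["tvec"],k["mtx"],None)[0][:,0]
def place(P,p):
    c,s=np.cos(p[2]),np.sin(p[2]);P=np.array(P,float)
    return np.c_[p[0]+c*P[:,0]-s*P[:,1],p[1]+s*P[:,0]+c*P[:,1],P[:,2]]
def down(yaw): # tool z down, tool y along world direction yaw+90deg (mod pi)
    q=R.from_matrix(np.c_[[np.cos(yaw),np.sin(yaw),0],[np.sin(yaw),-np.cos(yaw),0],[0,0,-1]]).as_quat()
    return [q[3],q[0],q[1],q[2]]
E
python3 - <<'E'
from h import *
from workcell import env
k=env.calibration("top")
uv=np.array([[28,221],[327,248],[73,563],[210,577],[52,28],[345,52]])/3+[220,80]
def M(p):h=p[4];d=p[3];return place([[0,.11,h],[0,-.11,h],[-.235,.048,.005],[-.235,-.048,.005],[d,.11,h],[d,-.11,h]],p)
f=lambda p:(proj(M(p),k)-uv).ravel()
r=least_squares(f,[.7,0,0,.15,.07]);print(r.x.round(4),r.fun.round(1))
g=lambda p:f([*p,.069]);r=least_squares(g,[.7,0,0,.15]);print(r.x.round(4),r.fun.round(1))
uv2=(np.array([[630,92],[639,395],[486,392],[471,90],[476,392],[567,306],[633,306],[637,382],[568,382]])-[375,0])/6+[370,230]
m=[[55,-28,22],[-55,-28,22],[-55,28,22],[55,28,0],[-55,28,0],[-24,12,66],[-24,-12,66],[-50,-12,66],[-50,12,66]]
m=np.array(m)/1000
r=least_squares(lambda p:(proj(place(m,p),k)-uv2).ravel(),[.5,-.3,0]);print(r.x.round(4),r.fun.round(1))
E
```

```text
[ 0.6932 -0.0085 -0.095   0.1534  0.0631] [-1.2 -0.1  0.7  1.1  1.4 -0.4 -0.5 -0.5 -0.5 -0.8  0.   0.7]
[ 0.6923 -0.0085 -0.0953  0.1513] [-1.5 -0.6  1.1  0.7  1.4 -0.  -0.5 -0.1 -0.8 -0.9  0.4  0.8]
[ 0.4603 -0.2722 -0.0317] [ 0.8 -0.6  0.7  0.8 -0.3  0.2 -1.2 -0.2 -1.4  0.  -0.1 -0.5  0.8 -0.
  0.5  0.4  0.  -0.1]
```

Run:
```python
from h import *
from workcell import env
import pickle
b=[.6923,-.0085,-.0953];c=[.4603,-.2722,-.0317];D={}
for n,p,yaw in(("reader",place([[-.14,0,.30]],b)[0],b[2]),("car",place([[-.01,0,.27]],c)[0],c[2])):
    js=[(q,env.solve_ik(p,down(q))) for q in(yaw,yaw+np.pi)]
    print(n,[(q,None if j is None else np.round(j,2)) for q,j in js])
    js=[(abs(j[5]),q) for q,j in js if j is not None]
    env.move_to(p,down(min(js)[1]))
    env.wait(.3)
    k=env.calibration("wrist");im=env.camera("wrist")
    cv2.imwrite(f"pics/w_{n}.png",im[:,:,::-1]);D[n]=k
    print(env.get_time(),env.get_tool_pos())
    fr=[[0,.11,.069],[0,-.11,.069],[-.235,.048,.005],[-.235,-.048,.005]]
    if n=="reader":print(proj(place(fr,b),k).round(0).tolist())
pickle.dump(D,open("k.pkl","wb"))
o=np.hstack([cv2.imread("pics/w_reader.png"),cv2.imread("pics/w_car.png")])
```

```text
reader [(-0.0953, array([-0.17, -0.03,  1.8 , -0.  ,  1.37,  1.49])), (3.046292653589793, array([-0.17, -0.03,  1.8 , -0.  ,  1.37, -1.65]))]
3.3833 [0.55293362 0.00505341 0.29995195]
[[169.0, 32.0], [397.0, 32.0], [247.0, 236.0], [319.0, 236.0]]
car [(-0.0317, array([-0.74, -0.07,  1.9 , -0.  ,  1.32,  0.87])), (3.1098926535897933, array([-0.74, -0.07,  1.9 , -0.  ,  1.32, -2.28]))]
4.875 [ 0.45071915 -0.27129226  0.27010324]
```

View pics/w_reader.png

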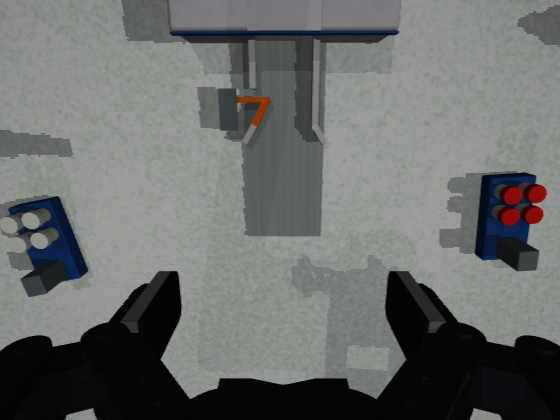

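View pics/w_car.png

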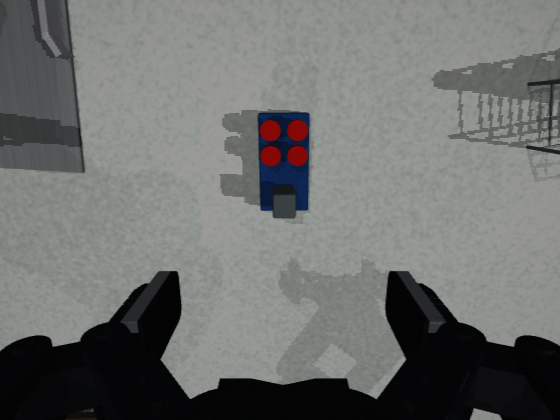

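The wrist views confirm the geometry: casing front edge (170,31)–(399,31), plate end (246,236)–(321,235), carrier corners (258,113), (309,113), (309,209) and (261,210), block top (273–296, 195–218). I'll refit with sharper edges.

Run:
```python
from h import *
import pickle
D=pickle.load(open("k.pkl","rb"))
k=D["reader"];g=cv2.cvtColor(cv2.imread("pics/w_reader.png"),cv2.COLOR_BGR2GRAY)
crn=lambda g,p,w=4:cv2.cornerSubPix(g,np.array(p,np.float32)[:,None],(w,w),(-1,-1),(3,30,.01))[:,0]
uv=crn(g,[[170,31],[399,31],[246,236],[321,235]]);print(uv)
m=[[0,.11,.069],[0,-.11,.069],[-.235,.048,.005],[-.235,-.048,.005]]
for h in(.064,.069):
    m[0][2]=m[1][2]=h
    r=least_squares(lambda p:(proj(place(m,p),k)-uv).ravel(),[.69,0,-.09]);print("bay",r.x.round(4),r.fun.round(1))
k=D["car"];im=cv2.imread("pics/w_car.png");g=cv2.cvtColor(im,cv2.COLOR_BGR2GRAY)
uv=crn(g,[[258,113],[309,113],[309,209],[261,210],[273,195],[295,195],[296,217],[274,218]],3);print(uv)
m=np.array([[55,28,22],[55,-28,22],[-55,-28,22],[-55,28,22],[-24,12,66],[-24,-12,66],[-50,-12,66],[-50,12,66]])/1000
r=least_squares(lambda p:(proj(place(m,p),k)-uv).ravel(),[.46,-.27,0],loss="soft_l1");print("car",r.x.round(4),(proj(place(m,r.x),k)-uv).round(1).tolist())
```

```text
Traceback (most recent call last):
cv2.error: OpenCV(4.12.0) :-1: error: (-5:Bad argument) in function 'cornerSubPix'
> Overload resolution failed:
>  - Layout of the output array corners is incompatible with cv::Mat
>  - Expected Ptr<cv::UMat> for argument 'corners'
```

Run:
```python
from h import *
import pickle
D=pickle.load(open("k.pkl","rb"))
k=D["reader"];g=cv2.cvtColor(cv2.imread("pics/w_reader.png"),cv2.COLOR_BGR2GRAY)
crn=lambda g,p,w=4:cv2.cornerSubPix(g,np.array(p,np.float32).reshape(-1,1,2).copy(),(w,w),(-1,-1),(3,30,.01))[:,0]
uv=crn(g,[[170,31],[399,31],[246,236],[321,235]]);print(uv)
m=[[0,.11,.069],[0,-.11,.069],[-.235,.048,.005],[-.235,-.048,.005]]
for h in(.064,.069):
    m[0][2]=m[1][2]=h
    r=least_squares(lambda p:(proj(place(m,p),k)-uv).ravel(),[.69,0,-.09]);print("bay",r.x.round(4),r.fun.round(1))
k=D["car"];im=cv2.imread("pics/w_car.png");g=cv2.cvtColor(im,cv2.COLOR_BGR2GRAY)
uv=crn(g,[[258,113],[309,113],[309,209],[261,210],[273,195],[295,195],[296,217],[274,218]],3);print(uv)
m=np.array([[55,28,22],[55,-28,22],[-55,-28,22],[-55,28,22],[-24,12,66],[-24,-12,66],[-50,-12,66],[-50,12,66]])/1000
r=least_squares(lambda p:(proj(place(m,p),k)-uv).ravel(),[.46,-.27,0],loss="soft_l1");print("car",r.x.round(4),(proj(place(m,r.x),k)-uv).round(1).tolist())
```

```text
[[168.96465   32.587803]
 [398.95612   31.90271 ]
 [243.50502  233.61304 ]
 [319.68976  235.68056 ]]
bay [ 0.6931 -0.0095 -0.1016] [ 2.1 -1.6 -3.1  0.6  2.8  1.2 -1.5 -0.4]
bay [ 0.6924 -0.0094 -0.1015] [ 0.6 -1.8 -1.6  0.4  2.8  1.8 -1.5  0.1]
[[259.86295 111.44189]
 [308.68564 112.73058]
 [307.7091  209.54222]
 [260.41107 209.90625]
 [273.17258 194.85211]
 [294.61618 194.35661]
 [294.30646 217.6964 ]
 [272.63736 217.19589]]
car [ 0.4605 -0.2733 -0.0382] [[-1.4, 0.6], [1.8, -0.3], [-0.0, 0.8], [-0.8, 0.1], [-0.9, -1.4], [1.2, -0.7], [1.0, 0.2], [-0.3, 0.5]]
```

```bash
cat >> h.py <<'E'
BAY=[.6924,-.0094,-.097];CAR=[.4605,-.2730,-.036]
E
python3 - <<'E'
from h import *
from workcell import env
T=lambda x,z,f,y=0:place([[x,y,z]],f)[0]
env.move_to(T(-.037,.13,CAR),down(CAR[2]))
env.line_to(T(-.037,.0275,CAR),feed=.1)
env.command_gripper(.0);print(env.get_grip_width(),env.get_grasp_force(),env.get_tool_pos())
env.line_to(T(-.037,.10,CAR),feed=.1);env.wait(.2);print(env.get_wrist_force(),env.get_grip_width())
env.move_to(T(-.182-.037,.10,BAY),down(BAY[2]))
env.line_to(T(-.182-.037,.037,BAY),feed=.1);env.wait(.3)
print(env.get_tool_pos(),env.get_wrist_force(),env.get_time())
k=env.calibration("wrist");a=env.camera("wrist");b=env.camera("top")
# predicted overlay: bay edges & carrier
for n,im,k in(("a",a,k),("b",b,env.calibration("top"))):
    im=im[:,:,::-1].copy()
    fb=[-.182,0,.0095]
    car=place(np.array([[55,28,22],[55,-28,22],[-55,-28,22],[-55,28,22]])/1000+[-.182,0,.0095],BAY)
    if n=="b":im=cv2.resize(im[140:300,200:340],None,fx=3.5,fy=3.5,interpolation=cv2.INTER_CUBIC)
    t=(lambda u:(u-[200,140])*3.5) if n=="b" else (lambda u:u)
    for P in(car,place([[0,.11,.069],[0,-.11,.069]],BAY),place([[-.235,.048,.005],[-.235,-.048,.005]],BAY),
       place([[-.0,.032,.024],[-.092,.032,.024]],BAY),place([[-.0,-.032,.024],[-.092,-.032,.024],[-.112,-.044,.024]],BAY)):
        cv2.polylines(im,[t(proj(P,k)).round().astype(int)],len(P)==4,(0,255,0),1)
    cv2.imwrite(f"pics/ov_{n}.png",im)
E
```

```text
0.02366167900454131 59.40497875213623 [ 0.42367269 -0.271686    0.02776138]
[ 0.23547428  0.83134959 -2.09163317] 0.02370857798742946
[0.47485172 0.0117828  0.03758181] [-0.19463304 -0.11871718 -2.07069855] 10.525
```

View pics/ov_a.png

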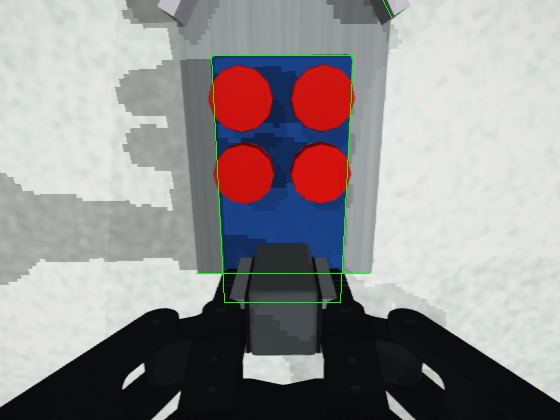

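View pics/ov_b.png

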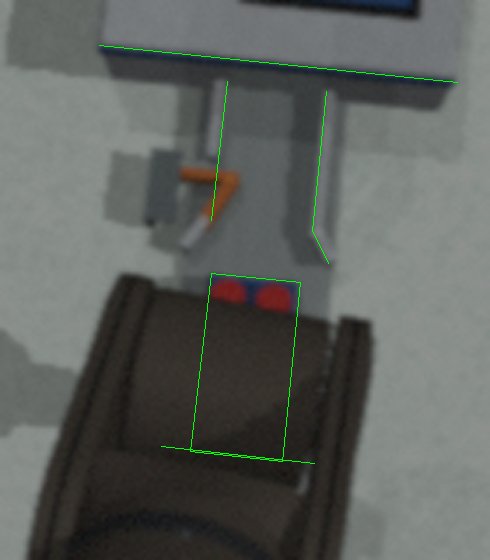

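The overlays agree: in the wrist view the carrier and plate edges (197 and 372 at row 272) match the model to about 1 mm. Lowering and sliding in with force checks.

Run:
```python
from h import *
from workcell import env
T=lambda x,z:place([[x-.037,0,z]],BAY)[0]
ux=np.array([np.cos(BAY[2]),np.sin(BAY[2]),0])
uy=np.array([-ux[1],ux[0],0])
env.line_to(T(-.182,.033),feed=.05);print("down",env.get_wrist_force().round(1))
xs=[-.15,-.13,-.12,-.11,-.1,-.09,-.08,-.07,-.06,-.05,-.04,-.03,-.02,-.012,-.008,-.006,-.004,-.002,0,.001]
for x in xs:
    env.line_to(T(x,.033),feed=.04)
    f=env.get_wrist_force();g=env.get_tool_pos()-T(x,.033)
    print(x,"fx %.1f fy %.1f fz %.1f"%(f@ux,f@uy,f[2]),(g*1000).round(1))
    if abs(f@ux)>25 or abs(f@uy)>30 or abs(f[2])>30: print("stop");break
print(env.get_time())
k=env.calibration("wrist");a=env.camera("wrist")
b=env.camera("top")[:,:,::-1]
b=cv2.resize(b[140:240,200:340],None,fx=4,fy=4,interpolation=cv2.INTER_CUBIC)
o=np.zeros((420,560,3),np.uint8);o[:400]=b
cv2.imwrite("pics/e.png",cv2.resize(np.hstack([a[:,:,::-1],o]),(800,300)))
```

```text
down [-0.  -0.3 -2. ]
-0.15 fx 0.4 fy -0.4 fz -2.0 [-0.3  0.1 -0.2]
-0.13 fx -10.0 fy -1.5 fz 5.8 [-1.7 -0.2  0. ]
-0.12 fx -10.4 fy -1.9 fz 8.1 [-2.  -0.3  0.1]
-0.11 fx -0.9 fy -3.3 fz 0.2 [ 0.3 -0.7 -0.1]
-0.1 fx 0.1 fy -2.9 fz -3.4 [ 0.4 -0.3 -0.2]
-0.09 fx -0.6 fy -2.5 fz -2.6 [ 0.1 -0.  -0.1]
-0.08 fx 0.1 fy -3.4 fz -2.9 [ 0.3 -0.  -0. ]
-0.07 fx -0.5 fy -2.6 fz -2.2 [ 0.4 -0.1  0. ]
-0.06 fx -0.7 fy -3.5 fz -2.7 [ 0.4 -0.1  0. ]
-0.05 fx 0.3 fy -4.1 fz -1.9 [ 0.5 -0.1  0.1]
-0.04 fx -0.5 fy -2.8 fz -1.7 [ 0.5 -0.1  0.1]
-0.03 fx -0.8 fy -3.7 fz -3.3 [ 0.4 -0.1  0.1]
-0.02 fx -0.7 fy -4.2 fz -2.9 [ 0.5 -0.1  0.1]
-0.012 fx 0.0 fy -4.1 fz -2.9 [ 0.4 -0.1  0. ]
-0.008 fx -1.7 fy -3.2 fz -1.8 [0. 0. 0.]
-0.006 fx -1.4 fy -3.5 fz -2.3 [-0.1  0.  -0.1]
-0.004 fx 0.6 fy -0.1 fz -2.1 [0.8 0.6 0.1]
-0.002 fx 0.1 fy 0.1 fz -3.0 [0.8 0.5 0.4]
0 fx 0.2 fy 0.5 fz -1.8 [0.3 0.1 0.1]
0.001 fx -0.3 fy -0.9 fz -1.9 [ 0.  0. -0.]
18.725
```

View pics/e.png

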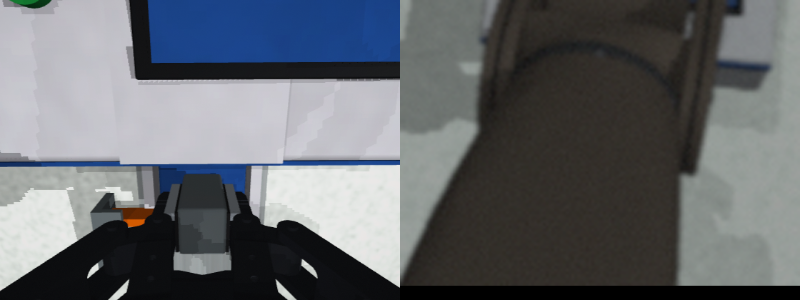

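The catch's side force vanished between -6 and -4 mm, so it has clicked out. Releasing and checking.

Run:
```python
from h import *
from workcell import env
T=lambda x,z:place([[x-.037,0,z]],BAY)[0]
env.line_to(T(.0005,.0327),feed=.03);print(env.get_wrist_force().round(1))
env.command_gripper(.055);print(env.get_grip_width(),env.get_wrist_force().round(1))
env.line_to(T(.0005,.15),feed=.1)
env.line_to(T(-.12,.25),feed=.15);env.wait(.3)
im=env.camera("wrist")[:,:,::-1];print(env.get_time())
cv2.imwrite("pics/f.png",cv2.resize(im[0:210,140:420],(800,600),interpolation=cv2.INTER_CUBIC))
```

```text
[ 0.5  0.  -1.3]
0.054778837050720466 [0.7 0.1 0.6]
22.35
```

View pics/f.png

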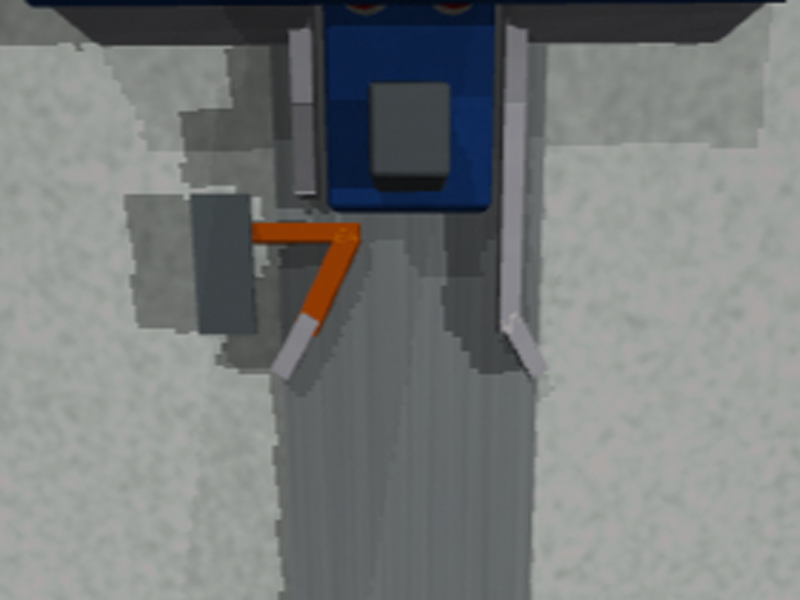

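The carrier sits straight in the channel, with its rear edge at row 210. The catch is fully sprung out behind it, tip at (358,230), and the gripper is clear.

```bash
python3 -c "
from workcell import env
print(env.finish_job())"
```

```text
the job is handed in; nothing more can be done
None
```

The red-capped carrier is fully home in the reader with the catch sprung out behind it and the gripper clear; I didn't move the white-capped carrier, and the job is handed in (no verdict was returned).

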